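Feel along the rack for the third gap and slide the bean tin home

TASK

The blue bean tin belongs in the third gap of the smoky divider rack, counted from the end beside the grinder (gaps that already hold a tin count too). Run the closed fingertips along the top of the rack's steel rail from the first gap at the grinder's end to the third, keeping touch all the way and going no further; then push the blue tin across the cart top into that third gap until it is fully home against the back wall. Only push it, from outside: never take it between the fingers, lift or tip it. Leave the other things where they stand.

Things in the scene. Friction and masses are not known exactly. Their poses are not given: they have to be found in the camera images.
- rack: Smoky see-through acrylic divider rack, fixed to the cart top, 60 deep (x), 354 wide (y), 54 high with its rail, turned by up to about 9 degrees. Origin: centre of its footprint, on the cart top. x points into the gaps, away from the robot; y along the row; z up. Seven fins 6 thick, 48 high, 58 apart (middle one at y = 0). The gaps have no floor; back wall's inner face at x = +25.
- mouth (a point): Middle of the row of mouths, on the cart top, at (-30, 0, 0) in the rack's axes; same axes. The six gaps, each 52 wide, have their centre lines at y = +145, +87, +29, -29, -87, -145 from here and are open towards -x (fin ends rounded). Tins slide in on the cart top, under the rail.
- rail: Bright stainless flat rail, fixed and rigid, along the top front of the rack over all six mouths: 12 wide (x = -30 to -18 in the rack's axes), 354 long, its top 54 above the cart top, its underside 48. Its origin and axes are the rack's own (centre of the rack's footprint, on the cart top), not the bar's middle. A touch counts at the point midway between the fingertips.
- tin_blue: Loose blue hinged-lid bean tin, 66 long (x), 44 wide (y), 40 high, about 110 to 220 g, flat on the cart top before the rack, its length within about 20 degrees of the robot's x axis. Origin: centre of its underside. Either end may go in first. Home, its centre is at x = -8 in the rack's axes and 11 of it stand out of the mouth, so fingers stay outside the gap.
- grinder: Fixed black plastic coffee grinder with a smoky hopper, 180 deep (x), 130 wide (y), 345 tall, standing beyond the left or the right end of the rack; gaps are counted from the rack's end nearer to it. Origin: centre of its underside.
- canister: Loose frosted glass canister with steel lid, 104 diameter, 173 tall, beyond the rack's other end. Origin: centre of its underside. Leave alone.
- tin_white: Loose white tin, same size as the blue one, already home in an outermost gap of the rack (the one at y = +145). Origin: centre of its underside. Leave alone.
- tin_green: Loose green tin, same size, already home in the gap at y = -87 of the rack. Origin: centre of its underside. Leave alone.
- cup: Loose white ceramic cup with a handle (along its +y), 80 diameter, 62 tall, standing upright to one side. Origin: centre of its underside. Leave alone.
- tamper: Loose steel tamper standing on its base, 58 diameter, 88 tall, standing upright to one side. Origin: centre of its underside. Leave alone.
- pitcher: Loose steel milk pitcher, 88 diameter, 95 tall, handle along its +y reaching 74 from its axis, standing upright to one side. Origin: centre of its underside. Leave alone.
Mind the look-alikes: they are no part of the job. There is more than one size of the tin_blue; the job needs the smaller.

How it is judged:
By the outcome, as a careful person would: the job done as asked, in the order asked, and still so for the second after the job is handed in, with the robot touching nothing.
It also fails if it takes over 72 s, if anything falls off the work surface, if the arm or the gripper's body presses on something with over 40 N, if the wrist force passes 120 N, or if a joint passes its speed limit or range.

ROBOT

A 6-joint arm with a two-finger parallel gripper is mounted at the origin on the work surface. World frame = base frame: x ahead of the robot, y to its left, z up, the work surface at z = 0. Lengths are in m, angles in rad, forces in N, time in s.
With the tool pointing down it reaches from about 0.3 to 0.75 m from the base axis. Payload 8.5 kg.
Tool frame: the origin (TCP) lies midway between the tips of the shut fingers; the grasp point (between the pads) lies 19 mm behind it; z points along the fingers, y is the line along which they close (so a half turn about z gives the same grasp; the last joint's range is limited). The gripper opens to 88 mm and grips with 3 to 60 N. Pads are 18 mm wide; open, the fingers measure 123 mm over their backs; the gripper's body (75 mm by 187 mm) begins 45 mm behind the grasp point.
Start: joints at [0.947, 0.381, 1.297, -0, 1.464, -0.215], TCP at [0.219, 0.505, 0.239] pointing down, gripper open.
Joint ranges: [-3.11, 3.11], [-0.89, 2.33], [0.22, 2.48], [-1.42, 4.56], [0.17, 2.85], [-2.88, 2.88]. Speed limits (rad/s): [2.39, 2.39, 3.14, 3.14, 3.14, 3.14].

INTERFACE

Orientations are given as [roll, pitch, yaw] about the fixed x, y, z axes, in that order (R = Rz(yaw) Ry(pitch) Rx(roll)).
In Python, from rig import telemetry, eyes, ticket gives the robot as it stands. The module is installed in compiled form; this text tells all that it offers.
- The arm moves only by the tool drive_tool, never from a script. Its argument "plan" is a list of rows, each a list of 3 entries, a list of its own where there are three numbers: the finger opening in mm, from 0 to 88.1, then the shift along the tool's x, y, z in mm, then the turn, a rotation vector about the tool's x, y, z in rad. In form: [[fingers, [x, y, z], [ax, ay, az]], ...]. A call has exactly 10 rows; each row shifts and turns the commanded pose from where the row before left it, along the tool's axes as they then stand; what a row does not reach is not made up. A row lasts 1/10 s, in which the tool goes at most 50 mm and 8.59 degrees, less where a joint would pass 70% of its speed; a pose out of reach is approached as far as the arm can. A call with a gripper value outside its range is refused whole. The fingers move at their own pace and stop on an object; "squeeze" is the grip in N (left out, the last holds). Time passes only in rows, so rows that do not move let the fingers close, or fill a call up. It gives the time, the measured TCP pose, the force, the opening and the grip force at its end, in the units of the state.
- telemetry.sense(): the state, without advancing time (a new reading comes with each control period).
- eyes.camera(name): name is "scene" or "top" or "wrist"; returns the picture (480x640x3 uint8, blue, green, red); there is no depth.
- eyes.get_calibration(name): a dict with "fov_y" (degrees; the focal length in pixels is half the picture's height over the tangent of half this angle, whatever the lens; pixels are square), "cx", "cy" (the principal point, pixels), "k1" (the pictures are not rectified: a ray, as slopes to the right and down, at radius r is drawn at 1 + k1 r^2 times it, then the intrinsics apply), "cam_to_world" (4x4, takes a point from camera to world coordinates). Camera axes: x right, y down, z forward; pixel columns grow to the right and rows downward; lengths in m; the calibration is good to about 2 mm. A picture is of the moment at which its call begins: read the wrist's pose just before it. get_calibration takes no time and is no camera call; for the wrist camera it gives the pose at the moment of the call.
- ticket.job_done(): hands the job in; it is judged then, once.
The state is a dict: "t": time; "joint_pos": joint angles; "qd": joint speeds; "joint_efforts": joint torques, N m; "eef_pos": TCP position; "eef_rot": TCP orientation; "contact_force": force on the tool from outside, world axes, zero at the start; "moment": the same for the moment, N m; "finger_gap": finger opening in m; "grasp_force": force on a finger pad.
Only numpy, scipy, OpenCV 4.12 (cv2) and the standard library are available. Lean on these libraries where they do the work, as an engineer would, in place of code of your own. Each camera call takes 0.05 s, during which the arm holds its last target. There are 200 camera calls.

## Working session

There is one attempt and no reset: what is moved stays moved. The work goes in short steps, Python scripts to look and compute and a tool call to move; the robot and the scene stay as the last step left them, time stands still between calls to the robot, and variables do not carry over. Pictures are saved under pics/ and viewed, at most 10 in all, crops included, and the job is handed in when it is done.

Besides the shell and the picture viewer there is one more tool, called in YAML: its name, and indented under it one key for each argument. drive_tool: Moves the arm, as the interface text tells. Its arguments: {"type":"object","properties":{"plan":{"type":"array"},"squeeze":{"type":"number"}},"required":["plan"]}

```bash
mkdir -p pics; cat > h.py <<'E'
import numpy as np,cv2
from rig import telemetry,eyes,ticket
def ray(c,u,v):
    f=240/np.tan(np.radians(c["fov_y"])/2); d=np.array([(u-c["cx"])/f,(v-c["cy"])/f]); s=d.copy()
    for _ in range(30): s=d/(1+c["k1"]*(s@s))
    T=np.array(c["cam_to_world"]); return T[:3,3],T[:3,:3]@np.array([s[0],s[1],1])
def onz(c,u,v,z):
    o,d=ray(c,u,v); return o+d*(z-o[2])/d[2]
def proj(c,p):
    T=np.array(c["cam_to_world"]); q=T[:3,:3].T@(np.array(p)-T[:3,3]); s=q[:2]/q[2]
    f=240/np.tan(np.radians(c["fov_y"])/2); s=s*(1+c["k1"]*(s@s)); return s*f+[c["cx"],c["cy"]]
E
python3 - <<'E'
from h import *
for n in("top","scene"):
    cv2.imwrite(f"pics/{n}1.png",eyes.camera(n)); c=eyes.get_calibration(n); print(n,c)
s=telemetry.sense();print(s["t"],s["eef_pos"],s["eef_rot"],s["contact_force"])
E
```

```text
top {'fov_y': 46.33458096817538, 'cx': 305.62381895716504, 'cy': 250.2658370662023, 'k1': -0.08971559086886868, 'cam_to_world': array([[-0.01881432, -0.9927452 ,  0.11875602,  0.38398929],
       [-0.99956614,  0.02136851,  0.02027126, -0.05943621],
       [-0.02266184, -0.1183231 , -0.99271652,  1.35844012],
       [ 0.        ,  0.        ,  0.        ,  1.        ]])}
scene {'fov_y': 51.522264626255065, 'cx': 320.9755982557273, 'cy': 236.7853475976984, 'k1': -0.09182285687912015, 'cam_to_world': array([[-0.53696303,  0.7274524 , -0.42718112,  0.98415028],
       [ 0.84353762,  0.46942985, -0.26092126,  0.2271167 ],
       [ 0.01072377, -0.50044841, -0.86569994,  0.93637324],
       [ 0.        ,  0.        ,  0.        ,  1.        ]])}
0.1 [0.21849847 0.50447143 0.23822144] [-3.14035169e+00 -2.68142788e-04  2.73274923e+00] [ 0.80964424  0.01951285 -0.37166049]
```

View pics/top1.png

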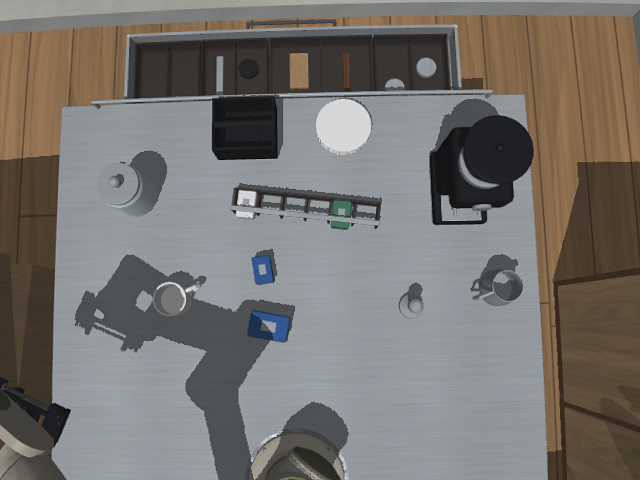

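View pics/scene1.png

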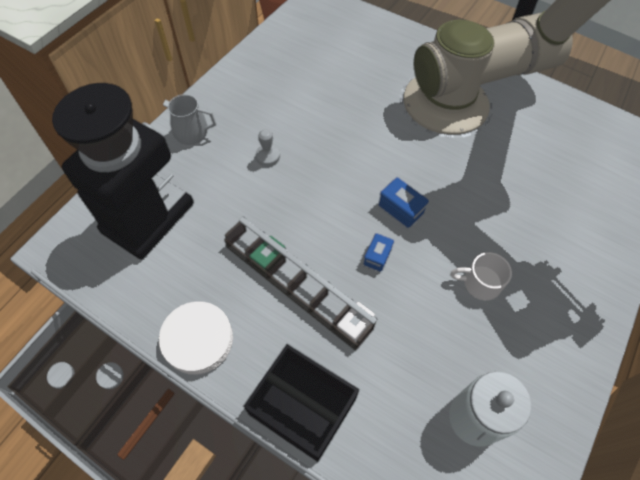

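The top view shows the grinder on the right (480,170), so gap 1 is at rack y=-145, the green tin (341,214) is in gap 2, and the target is gap 3 at y=-29. The blue candidates are the small tin at (263,269) and the larger one at (270,325). I'll check their sizes next.

```bash
python3 - <<'E'
from h import *
im=cv2.imread("pics/top1.png");c=eyes.get_calibration("top")
hsv=cv2.cvtColor(im,cv2.COLOR_BGR2HSV)
m=cv2.inRange(hsv,(105,120,40),(125,255,255))
m=cv2.morphologyEx(m,cv2.MORPH_CLOSE,np.ones((9,9)))
cs,_=cv2.findContours(m,0,2)
for k in cs:
    if cv2.contourArea(k)<100: continue
    p=np.array([onz(c,*q,0.04)[:2] for q in k[:,0]],np.float32)
    print(cv2.minAreaRect(k),cv2.minAreaRect(p*1000), cv2.boxPoints(cv2.minAreaRect(p)).round(3).tolist())
# white + green
g=cv2.inRange(hsv,(60,80,40),(95,255,255)); print("green",cv2.boundingRect(g))
# rail brightness
a=cv2.resize(im[170:350,215:395],None,fx=3.3,fy=3.3,interpolation=cv2.INTER_CUBIC)
cv2.imwrite("pics/crop1.png",a)
E
```

```text
((268.63421630859375, 325.90606689453125), (39.565120697021484, 25.894010543823242), 10.007980346679688) ((365.52490234375, 57.46879577636719), (92.89604949951172, 60.20315933227539), 79.1806640625) [[0.3269999921321869, 0.017000000923871994], [0.38600000739097595, 0.006000000052154064], [0.40400001406669617, 0.09700000286102295], [0.3449999988079071, 0.10899999737739563]]
((262.4951477050781, 269.3007507324219), (27.245197296142578, 18.29532241821289), 81.46923065185547) ((498.62103271484375, 70.33395385742188), (64.52342987060547, 43.295326232910156), 8.041973114013672) [[0.46399998664855957, 0.08699999749660492], [0.4699999988079071, 0.04399999976158142], [0.5339999794960022, 0.05299999937415123], [0.527999997138977, 0.09600000083446503]]
green (331, 200, 21, 29)
```

View pics/crop1.png

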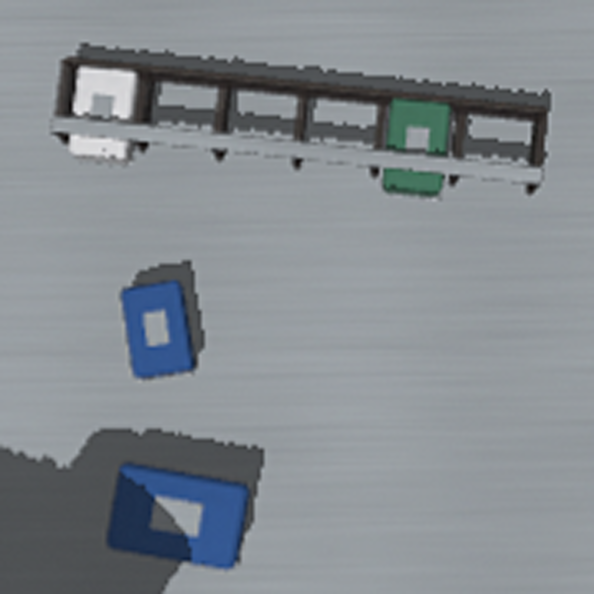

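The crop shows the small blue tin at crop (155,328), about 65x43 mm, with the big one (93x60) below it. The rail runs from crop (52,125) to (542,175). I'll compute the rack pose from the rail ends.

```bash
cat >> h.py <<'E'
def rackpose(L,R):
    # L,R rail mid-line end points (world): rack x=-24,y=+-177
    yv=(L-R)[:2]; yv/=np.linalg.norm(yv); xv=np.array([yv[1],-yv[0]])
    O=((L+R)/2)[:2]+.024*xv; return O,xv,yv
E
python3 - <<'E'
from h import *
from scipy.ndimage import map_coordinates
im=cv2.imread("pics/top1.png");c=eyes.get_calibration("top")
f=lambda x,y:((x+.5)/3.3-.5+215,(y+.5)/3.3-.5+170)
L=onz(c,*f(52,125),.054);R=onz(c,*f(542,175),.054)
print(L,R,np.linalg.norm(L-R))
O,xv,yv=rackpose(L,R); print("yaw",np.degrees(np.arctan2(xv[1],xv[0])),O)
P=lambda x,y:O+x*xv+y*yv
for n,x,y in(("g1",-.024,-.145),("g3",-.024,-.029),("home",-.008,-.029),("mouth",-.03,-.029)): print(n,P(x,y))
t=np.array([.4986,.0703])-O; print("tin rack",t@xv,t@yv)
s=telemetry.sense();print(s["eef_pos"],s["eef_rot"])
print(onz(c,480,170,.0))
E
```

```text
[0.64616171 0.14405591 0.054     ] [ 0.60169933 -0.20649948  0.054     ] 0.35336381143394696
yaw -7.228463982753384 [ 0.64773977 -0.03424161]
g1 [ 0.60568574 -0.17506937]
g3 [ 0.62028156 -0.0599913 ]
home [ 0.6361544  -0.06200452]
mouth [ 0.61432925 -0.05923634]
tin rack -0.16110852020534958 0.08494507103689546
[0.21849847 0.50447143 0.23822144] [-3.14035169e+00 -2.68142788e-04  2.73274923e+00]
[ 0.73850401 -0.46995285  0.        ]
```

drive_tool:
  plan:
    - [0,[-31,-23.5,0],[0,0,0]]
    - [0,[-31,-23.5,0],[0,0,0]]
    - [0,[-31,-23.5,0],[0,0,0]]
    - [0,[-31,-23.5,0],[0,0,0]]
    - [0,[-31,-23.5,0],[0,0,0]]
    - [0,[-31,-23.5,0],[0,0,0]]
    - [0,[-31,-23.5,0],[0,0,0]]
    - [0,[-31,-23.5,0],[0,0,0]]
    - [0,[-31,-23.5,0],[0,0,0]]
    - [0,[-31,-23.5,0],[0,0,0]]

```text
t: 1.1
eef_pos: [0.4101, 0.1643, 0.2386]
eef_rot: [-3.141, -0.0, 2.733]
contact_force: [1.4, 0.2, 0.0]
finger_gap: 0.0103
grasp_force: 0.0
```

```bash
cat > to.py <<'E'
import sys
from h import *
# to.py rx ry z [yaw offset from pi in rack frame, deg]: move needed to reach rack-frame point
O=np.array([.64774,-.03424]);a=np.radians(-7.23)
rx,ry,z=map(float,sys.argv[1:4]); off=np.radians(float(sys.argv[4]) if len(sys.argv)>4 else 0)
p=O+np.array([[np.cos(a),-np.sin(a)],[np.sin(a),np.cos(a)]])@[rx/1000,ry/1000]
s=telemetry.sense();e=np.array(s["eef_pos"]);r=s["eef_rot"];y=r[2]
d=(np.append(p,z/1000)-e)*1000
yt=np.pi+a+off; dy=(yt-y+np.pi)%(2*np.pi)-np.pi
def tl(y): return np.round([d[0]*np.cos(y)+d[1]*np.sin(y),d[0]*np.sin(y)-d[1]*np.cos(y),-d[2]],1)
q=e[:2]-O; c,sn=np.cos(a),np.sin(a)
print("t",s["t"],"eef",e.round(4),r,"rack",(np.array([c*q[0]+sn*q[1],-sn*q[0]+c*q[1]])*1000).round(1),"F",s["contact_force"].round(2),"gap",s["finger_gap"])
print("toolmove now",tl(y),"after turn",tl(yt),"turn tz",-dy)
E
python3 to.py -24 -145 80
```

```text
t 1.1 eef [0.4101 0.1643 0.2386] [-3.14147939e+00 -3.40746936e-04  2.73278392e+00] rack [-260.8  167.1] F [1.42 0.16 0.  ] gap 0.010275438538035234
toolmove now [-314.4 -233.6  158.6] after turn [-236.8 -312.1  158.6] turn tz -0.28262143025280606
```

drive_tool:
  plan:
    - [0,[0,0,10],[0,0,-0.141]]
    - [0,[0,0,10],[0,0,-0.141]]
    - [0,[-29,-38,8],[0,0,0]]
    - [0,[-29,-38,8],[0,0,0]]
    - [0,[-29,-38,8],[0,0,0]]
    - [0,[-29,-38,8],[0,0,0]]
    - [0,[-29,-38,8],[0,0,0]]
    - [0,[-29,-38,8],[0,0,0]]
    - [0,[-29,-38,8],[0,0,0]]
    - [0,[-29,-38,8],[0,0,0]]

```text
t: 2.1
eef_pos: [0.6019, -0.1669, 0.154]
eef_rot: [3.141, -0.001, 3.015]
contact_force: [-0.2, -0.3, 0.0]
finger_gap: 0.0003
grasp_force: 0.0
```

```bash
python3 to.py -24 -145 65; python3 - <<'E'
from h import *
im=eyes.camera("wrist");c=eyes.get_calibration("wrist");print(c);cv2.imwrite("pics/w1.png",im)
E
```

```text
t 2.1 eef [ 0.6019 -0.1669  0.154 ] [ 3.14123478e+00 -7.74481609e-04  3.01454840e+00] rack [ -28.8 -137.4] F [-0.23 -0.27  0.04] gap 0.0002536142874091799
toolmove now [-4.8 -7.6 89. ] after turn [-4.8 -7.6 89. ] turn tz -0.0008569505335587202
{'fov_y': 61.99393971516458, 'cx': 319.1048254373827, 'cy': 240.16311770715853, 'k1': -0.08541807212837299, 'cam_to_world': array([[ 1.31229290e-01,  9.46745462e-01,  2.94027045e-01,
         5.28166176e-01],
       [ 9.91351821e-01, -1.25125902e-01, -3.95610396e-02,
        -1.63011051e-01],
       [-6.63835461e-04,  2.96675813e-01, -9.54978021e-01,
         2.97747321e-01],
       [ 0.00000000e+00,  0.00000000e+00,  0.00000000e+00,
         1.00000000e+00]])}
```

View pics/w1.png

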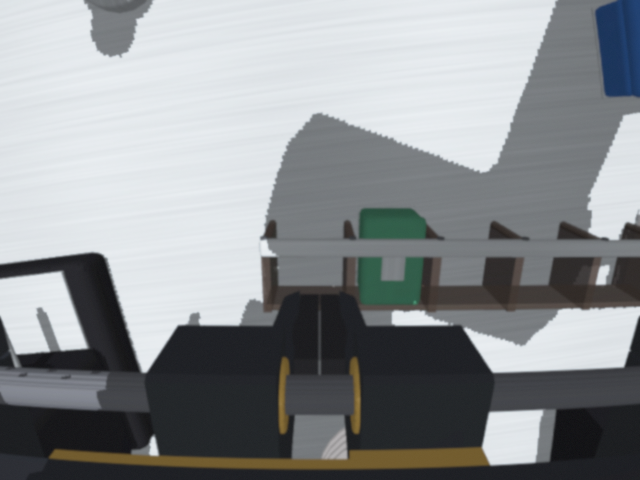

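The wrist view shows the rail at row ≈247 with its grinder-side end at (262,247), gap 1 empty and green in gap 2. I'll refine the rack pose from the rail here.

```bash
python3 - <<'E'
from h import *
import json
im=cv2.imread("pics/w1.png").astype(int);c=eyes.get_calibration("wrist")
for u in (290,330,390,460,540,600,630): print(u,im[232:264,u].sum(1)//3)
print(im[247,250:275].sum(1)//3)
O=np.array([.64774,-.03424]);a=np.radians(-7.23);R=np.array([[np.cos(a),-np.sin(a)],[np.sin(a),np.cos(a)]])
for p in((-24,-177),(-30,-145),(-18,-145),(-30,-29),(-18,-29)): print(p,proj(c,[*(O+R@np.array(p)/1000),.054]).round(1))
E
```

```text
290 [123 123 123 123 122 120 117 115 119 123 128 131 130 130 130 129 128 129
 129 128 129 129 127 122 118 117 120 121 121 120 121 122]
330 [124 123 123 123 121 118 114 112 117 123 126 129 129 128 127 127 126 126
 128 128 127 127 125 122 119 119 121 123 123 123 123 122]
390 [ 73  72  73  73  73  76  84 100 113 121 125 128 127 125 125 125 125 125
 125 125 124 124 123 122 120 122 123 124 125 125 126 125]
460 [124 125 125 125 125 124 120 115 115 119 122 123 123 124 124 124 125 124
 123 122 122 123 122 120 119 122 124 126 126 128 128 128]
540 [123 123 124 125 124 123 119 114 113 116 121 122 123 123 123 126 124 124
 123 121 121 121 122 119 119 119 119 120 121 122 121 120]
600 [227 226 227 225 211 163 110  91 104 115 121 124 126 127 127 127 128 127
 126 125 125 125 125 119 107  92  86  86  89  92  95  98]
630 [ 45  45  44  44  43  46  55  78 102 116 122 125 127 128 128 127 127 126
 126 125 126 126 124 116  98  70  51  44  46  45  46  45]
[228 227 227 226 226 226 226 225 218 213 218 229 235 237 237 237 232 215
 172 140 131 130 130 130 130]
(-24, -177) [266.7 244.4]
(-30, -145) [316.5 235.2]
(-18, -145) [316.6 253. ]
(-30, -29) [495.8 234.4]
(-18, -29) [493.6 252. ]
```

```bash
python3 - <<'E'
from h import *
c=eyes.get_calibration("wrist"); s=telemetry.sense(); print(proj(c,s["eef_pos"]))
for u,v in((260.5,247.5),(540,247.3)): print(onz(c,u,v,.054))
t=cv2.imread("pics/top1.png");ct=eyes.get_calibration("top")
g=cv2.inRange(cv2.cvtColor(t,cv2.COLOR_BGR2HSV),(60,80,40),(95,255,255))
# green tin front top edge corners + sides at z=.04
im=cv2.imread("pics/w1.png");gw=cv2.inRange(cv2.cvtColor(im,cv2.COLOR_BGR2HSV),(60,80,40),(95,255,255))
for m,cc in((g,ct),(gw,c)):
    k=max(cv2.findContours(m,0,2)[0],key=cv2.contourArea)
    p=np.array([onz(cc,*q,.04)[:2] for q in k[:,0]],np.float32)*1000
    print(cv2.minAreaRect(p),p.min(0),p.max(0))
E
python3 to.py -24 -145 65
```

```text
[319.72314476 313.02463205]
[ 0.6031731 -0.211167   0.054    ]
[ 0.62722764 -0.02908742  0.054     ]
((642.2567138671875, -119.81146240234375), (43.279640197753906, 37.02898025512695), 82.24641418457031) [ 621.7142  -143.13396] [661.3718  -97.06862]
((643.9924926757812, -128.74807739257812), (44.465576171875, 35.01582717895508), 82.16935729980469) [ 623.8976  -150.73494] [ 663.8865   -105.079735]
t 2.15 eef [ 0.6039 -0.1729  0.1518] [-3.14015238e+00 -4.69217059e-04  3.01066010e+00] rack [ -26.1 -143.1] F [-3.92 -4.06 -2.26] gap 0.0008008728863795662
toolmove now [-2.1 -1.9 86.8] after turn [-2.1 -1.9 86.8] turn tz -0.00474524845614388
```

drive_tool:
  plan:
    - [0,[-2,-1.5,12],[0,0,0]]
    - [0,[0,0,13],[0,0,0]]
    - [0,[0,0,13],[0,0,0]]
    - [0,[0,0,13],[0,0,0]]
    - [0,[0,0,13],[0,0,0]]
    - [0,[0,0,10],[0,0,0]]
    - [0,[0,0,8],[0,0,0]]
    - [0,[0,0,5],[0,0,0]]
    - [0,[0,0,0],[0,0,0]]
    - [0,[0,0,0],[0,0,0]]

```text
t: 3.15
eef_pos: [0.6033, -0.1669, 0.068]
eef_rot: [-3.141, 0.001, 3.015]
contact_force: [-0.1, -0.3, 0.0]
finger_gap: 0.0002
grasp_force: 0.0
```

```bash
python3 to.py -24 -145 54
```

```text
t 3.15 eef [ 0.6033 -0.1669  0.068 ] [-3.14138086e+00  5.59030338e-04  3.01477688e+00] rack [ -27.3 -137.2] F [-0.15 -0.29  0.04] gap 0.0001816824865807425
toolmove now [-3.4 -7.8 14. ] after turn [-3.3 -7.8 14. ] turn tz -0.0006284729240468856
```

drive_tool:
  plan:
    - [0,[-1.7,-4,0],[0,0,0]]
    - [0,[-1.7,-3.8,0],[0,0,0]]
    - [0,[0,0,4],[0,0,0]]
    - [0,[0,0,4],[0,0,0]]
    - [0,[0,0,2.5],[0,0,0]]
    - [0,[0,0,1],[0,0,0]]
    - [0,[0,0,1],[0,0,0]]
    - [0,[0,0,1],[0,0,0]]
    - [0,[0,0,0.5],[0,0,0]]
    - [0,[0,0,0],[0,0,0]]

```text
t: 4.15
eef_pos: [0.6056, -0.1749, 0.0545]
eef_rot: [-3.141, 0.001, 3.015]
contact_force: [-2.8, 1.2, 4.5]
finger_gap: 0.0005
grasp_force: 2.4
```

```bash
python3 to.py -24 -145 53
```

```text
t 4.15 eef [ 0.6056 -0.1749  0.0545] [-3.14135577e+00  5.03218776e-04  3.01496589e+00] rack [ -24.1 -144.9] F [-2.75  1.22  4.51] gap 0.0005145206749671317
toolmove now [-0.1 -0.1  1.5] after turn [-0.1 -0.1  1.5] turn tz -0.0004394614831917387
```

drive_tool:
  plan:
    - [0,[0,0,0.4],[0,0,0]]
    - [0,[0,3,0],[0,0,0]]
    - [0,[0,6,0],[0,0,0]]
    - [0,[0,6,0],[0,0,0]]
    - [0,[0,6,0],[0,0,0]]
    - [0,[0,6,0],[0,0,0]]
    - [0,[0,6,0],[0,0,0]]
    - [0,[0,6,0],[0,0,0]]
    - [0,[0,6,0],[0,0,0]]
    - [0,[0,3,0],[0,0,0]]

```text
t: 5.15
eef_pos: [0.6123, -0.128, 0.0545]
eef_rot: [-3.14, 0.003, 3.015]
contact_force: [-0.7, -4.1, 5.5]
finger_gap: 0.0004
grasp_force: 2.7
```

```bash
python3 to.py -24 -29 53
```

```text
t 5.15 eef [ 0.6123 -0.128   0.0545] [-3.13958175e+00  2.61324277e-03  3.01501072e+00] rack [-23.3 -97.5] F [-0.66 -4.13  5.47] gap 0.00044307927832529
toolmove now [ 0.7 68.5  1.5] after turn [ 0.7 68.5  1.5] turn tz -0.0003946322491623633
```

drive_tool:
  plan:
    - [0,[0.2,5,0.2],[0,0,0]]
    - [0,[0.2,8,0],[0,0,0]]
    - [0,[0.2,8,0],[0,0,0]]
    - [0,[0,8,0],[0,0,0]]
    - [0,[0,8,0],[0,0,0]]
    - [0,[0,8,0],[0,0,0]]
    - [0,[0,8,0],[0,0,0]]
    - [0,[0,7,0],[0,0,0]]
    - [0,[0,5,0],[0,0,0]]
    - [0,[0,2,0],[0,0,0]]

```text
t: 6.15
eef_pos: [0.6203, -0.0616, 0.0545]
eef_rot: [-3.139, 0.003, 3.015]
contact_force: [-0.3, -5.7, 7.0]
finger_gap: 0.0008
grasp_force: 3.4
```

```bash
python3 to.py -24 -29 53
```

```text
t 6.15 eef [ 0.6203 -0.0616  0.0545] [-3.13947451e+00  3.06212357e-03  3.01507930e+00] rack [-23.8 -30.6] F [-0.33 -5.74  7.02] gap 0.0007701266112542005
toolmove now [0.2 1.6 1.5] after turn [0.2 1.6 1.5] turn tz -0.0003260452662825486
```

drive_tool:
  plan:
    - [0,[0,1,0],[0,0,0]]
    - [0,[0,0,-6],[0,0,0]]
    - [0,[0,0,-15],[0,0,0]]
    - [0,[0,0,-15],[0,0,0.14]]
    - [0,[0,0,-10],[0,0,0.14]]
    - [0,[0,0,-10],[0,0,0.14]]
    - [0,[0,0,0],[0,0,0.14]]
    - [0,[0,0,0],[0,0,0.14]]
    - [0,[0,0,0],[0,0,0.14]]
    - [0,[0,0,0],[0,0,0.14]]

```text
t: 7.15
eef_pos: [0.6195, -0.0596, 0.1093]
eef_rot: [-3.142, -0.0, 2.029]
contact_force: [0.9, -0.2, 0.2]
finger_gap: 0.0006
grasp_force: 0.0
```

```bash
python3 to.py -174 133 110 -74.8
```

```text
t 7.15 eef [ 0.6195 -0.0596  0.1093] [-3.14151938e+00 -4.93264349e-04  2.02908894e+00] rack [-24.8 -28.7] F [ 0.92 -0.23  0.16] gap 0.0006456095868883697
toolmove now [217.2 -35.1  -0.7] after turn [ 195.2 -101.5   -0.7] turn tz 0.31918986963474927
```

drive_tool:
  plan:
    - [20,[0,0,-10],[0,0,0.11]]
    - [20,[0,0,0],[0,0,0.11]]
    - [20,[0,0,0],[0,0,0.1]]
    - [20,[32,-17,0],[0,0,0]]
    - [20,[38,-20,0],[0,0,0]]
    - [20,[40,-21,0],[0,0,0]]
    - [20,[38,-20,0],[0,0,0]]
    - [20,[30,-16,0],[0,0,0]]
    - [20,[17,-8,0],[0,0,0]]
    - [20,[0,0,0],[0,0,0]]

```text
t: 8.15
eef_pos: [0.4892, 0.1203, 0.1195]
eef_rot: [-3.141, -0.001, 1.718]
contact_force: [0.3, -0.6, -0.5]
finger_gap: 0.0196
grasp_force: 0.0
```

```bash
cat > look.py <<'E'
from h import *
import sys
c=eyes.get_calibration("wrist");im=eyes.camera("wrist");cv2.imwrite("pics/"+sys.argv[1]+".png",im)
m=cv2.inRange(cv2.cvtColor(im,cv2.COLOR_BGR2HSV),(105,120,40),(125,255,255)); m=cv2.morphologyEx(m,cv2.MORPH_CLOSE,np.ones((25,25)))
O=np.array([.64774,-.03424]);a=np.radians(-7.23);R=np.array([[np.cos(a),-np.sin(a)],[np.sin(a),np.cos(a)]])
for k in cv2.findContours(m,0,2)[0]:
    if cv2.contourArea(k)<400: continue
    p=np.array([(R.T@(onz(c,*q,.04)[:2]-O))*1000 for q in k[:,0]],np.float32)
    print("img",cv2.boundingRect(k),"rack",np.round(cv2.boxPoints(cv2.minAreaRect(p)),1).tolist(),cv2.minAreaRect(p))
E
python3 to.py -174 133 16 -74.8; python3 look.py w2
```

```text
t 8.15 eef [0.4892 0.1203 0.1195] [-3.14105397e+00 -5.69040931e-04  1.71754404e+00] rack [-176.7  133.4] F [ 0.27 -0.58 -0.46] gap 0.01960539073836335
toolmove now [ -1.1   2.5 103.5] after turn [ -1.    2.5 103.5] turn tz 0.007644973193704718
img (275, 274, 99, 78) rack [[-198.60000610351562, 111.80000305175781], [-184.0, 59.70000076293945], [-125.5999984741211, 76.0], [-140.1999969482422, 128.10000610351562]] ((-162.10147094726562, 93.90262603759766), (60.611331939697266, 54.10206985473633), 15.646903038024902)
img (54, 228, 135, 144) rack [[-331.3999938964844, -0.20000000298023224], [-258.3999938964844, -5.099999904632568], [-250.5, 111.69999694824219], [-323.5, 116.69999694824219]] ((-290.9814147949219, 55.766319274902344), (117.10305786132812, 73.16463470458984), 86.1357421875)
```

View pics/w2.png

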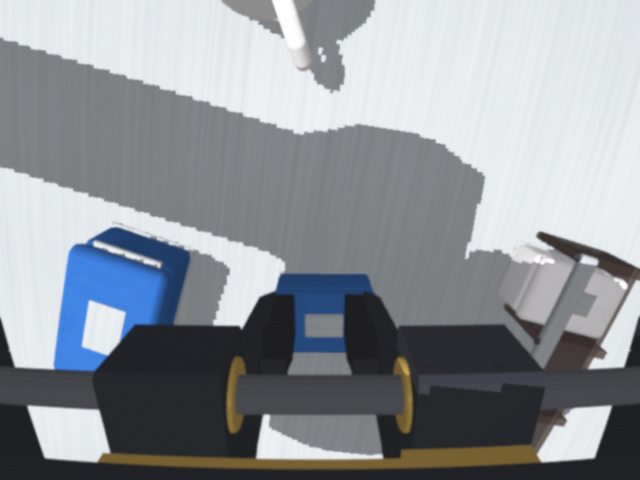

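The wrist view shows the small blue tin straight ahead of the fingers, with its top face from u 278 to 370, square to the tool. Descending beside it.

drive_tool:
  plan:
    - [20,[0,2.5,8],[0,0,0]]
    - [20,[0,0,15],[0,0,0]]
    - [20,[0,0,18],[0,0,0]]
    - [20,[0,0,18],[0,0,0]]
    - [20,[0,0,16],[0,0,0]]
    - [20,[0,0,13],[0,0,0]]
    - [20,[0,0,9],[0,0,0]]
    - [20,[0,0,6],[0,0,0]]
    - [20,[-5,0,0],[0,0,0]]
    - [20,[-5,0,0],[0,0,0]]

```text
t: 9.2
eef_pos: [0.495, 0.1084, 0.0164]
eef_rot: [3.141, 0.0, 1.715]
contact_force: [0.5, 0.0, -0.1]
finger_gap: 0.0203
grasp_force: 0.0
```

```bash
python3 to.py -161 2 16 -90
```

```text
t 9.2 eef [0.495  0.1084 0.0164] [3.14101583e+00 1.25246072e-04 1.71480688e+00] rack [-169.5  122.3] F [ 0.46  0.04 -0.09] gap 0.020265200709931496
toolmove now [-118.2  -23.9    0.4] after turn [-120.3    8.5    0.4] turn tz 0.2701978629568167
```

drive_tool:
  plan:
    - [20,[-6,0,0],[0,0,0]]
    - [20,[-6,0,0],[0,0,0.03]]
    - [20,[-7,0,0],[0,0,0.03]]
    - [20,[-7,0,0],[0,0,0.03]]
    - [20,[-7,0,0],[0,0,0.03]]
    - [20,[-7,0,0],[0,0,0.03]]
    - [20,[-7,0,0],[0,0,0.03]]
    - [20,[-7,0,0],[0,0,0.03]]
    - [20,[-7,0,0],[0,0,0.03]]
    - [20,[-7,0,0],[0,0,0.03]]

```text
t: 10.2
eef_pos: [0.4968, 0.0406, 0.0162]
eef_rot: [3.141, -0.0, 1.442]
contact_force: [1.0, 1.9, 1.3]
finger_gap: 0.0197
grasp_force: 1.1
```

```bash
python3 to.py -161 2 16 -90
```

```text
t 10.2 eef [0.4968 0.0406 0.0162] [ 3.14140985e+00 -1.94744096e-07  1.44227693e+00] rack [-159.1   55.3] F [1.02 1.93 1.33] gap 0.019725006998197205
toolmove now [-53.3  -1.7   0.2] after turn [-53.3  -1.9   0.2] turn tz -0.002332092313370726
```

Push the remaining 53 mm, decelerating, then back away.

drive_tool:
  plan:
    - [20,[-7,0,0],[0,0,0]]
    - [20,[-7,0,0],[0,0,0]]
    - [20,[-7,0,0],[0,0,0]]
    - [20,[-7,0,0],[0,0,0]]
    - [20,[-7,0,0],[0,0,0]]
    - [20,[-6,0,0],[0,0,0]]
    - [20,[-5,0,0],[0,0,0]]
    - [20,[-4,0,0],[0,0,0]]
    - [20,[-2,0,0],[0,0,0]]
    - [20,[-1,0,0],[0,0,0]]

```text
t: 11.2
eef_pos: [0.4901, -0.0115, 0.0161]
eef_rot: [-3.142, 0.0, 1.445]
contact_force: [-0.1, 1.1, 0.7]
finger_gap: 0.0202
grasp_force: 0.7
```

drive_tool:
  plan:
    - [20,[8,0,0],[0,0,0]]
    - [20,[14,0,0],[0,0,0]]
    - [20,[0,0,-20],[0,0,0]]
    - [20,[0,0,-25],[0,0,0]]
    - [20,[0,0,-25],[0,0,0]]
    - [20,[0,0,-15],[0,0,-0.14]]
    - [20,[0,0,0],[0,0,-0.14]]
    - [20,[0,0,0],[0,0,-0.14]]
    - [20,[0,0,0],[0,0,-0.14]]
    - [20,[0,0,0],[0,0,-0.14]]

```text
t: 12.2
eef_pos: [0.4928, 0.0117, 0.1011]
eef_rot: [-3.141, -0.0, 2.152]
contact_force: [0.2, 0.3, 0.4]
finger_gap: 0.0199
grasp_force: 0.0
```

```bash
python3 to.py -255 -29 105; python3 - <<'E'
from h import *
im=eyes.camera("top");c=eyes.get_calibration("top");cv2.imwrite("pics/top2.png",im)
cv2.imwrite("pics/crop2.png",cv2.resize(im[170:350,215:395],None,fx=3.3,fy=3.3,interpolation=cv2.INTER_CUBIC))
E
```

```text
t 12.2 eef [0.4928 0.0117 0.1011] [-3.14137236e+00 -1.56893243e-04  2.15160145e+00] rack [-159.5   26.1] F [0.23 0.29 0.44] gap 0.01986774142365357
toolmove now [  20.2 -108.4   -3.9] after turn [ 95.5 -55.1  -3.9] turn tz -0.8638038950459261
```

View pics/crop2.png

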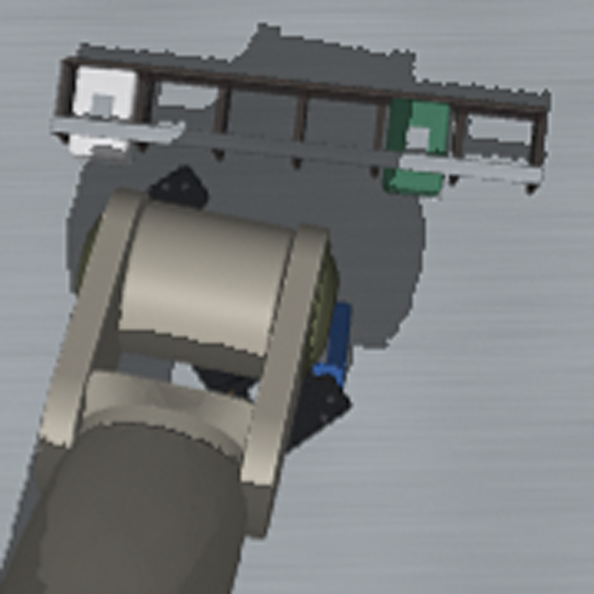

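The crop shows the tin partly hidden by the arm at crop (340,345), with rack and neighbours unmoved. I'll turn the tool half round so the wrist camera sits on the rack side and can see the tin.

drive_tool:
  plan:
    - [20,[0,0,0],[0,0,0.145]]
    - [20,[0,0,0],[0,0,0.145]]
    - [20,[0,0,0],[0,0,0.145]]
    - [20,[0,0,0],[0,0,0.145]]
    - [20,[0,0,0],[0,0,0.145]]
    - [20,[0,0,0],[0,0,0.145]]
    - [20,[0,0,0],[0,0,0.145]]
    - [20,[0,0,0],[0,0,0.145]]
    - [20,[0,0,0],[0,0,0.145]]
    - [20,[0,0,0],[0,0,0.145]]

```text
t: 13.25
eef_pos: [0.4928, 0.0114, 0.1011]
eef_rot: [-3.141, 0.0, 0.687]
contact_force: [0.3, 0.4, 0.6]
finger_gap: 0.0203
grasp_force: 0.0
```

```bash
python3 to.py -225 -29 105 180
```

```text
t 13.25 eef [0.4928 0.0114 0.1011] [-3.14140009e+00  2.19350610e-04  6.86753201e-01] rack [-159.4   25.8] F [0.34 0.41 0.63] gap 0.02031030166284709
toolmove now [-84.9 -10.   -3.9] after turn [-65.6  54.8  -3.9] turn tz 0.8129405055408476
```

drive_tool:
  plan:
    - [20,[-20,-2,-2],[0,0,0]]
    - [20,[-25,-3,-2],[0,0,0]]
    - [20,[-25,-3,0],[0,0,0]]
    - [20,[-15,-2,0],[0,0,0.136]]
    - [20,[0,0,0],[0,0,0.136]]
    - [20,[0,0,0],[0,0,0.136]]
    - [20,[0,0,0],[0,0,0.136]]
    - [20,[0,0,0],[0,0,0.136]]
    - [20,[0,0,0],[0,0,0.133]]
    - [20,[0,0,0],[0,0,0]]

```text
t: 14.25
eef_pos: [0.4213, -0.0356, 0.1051]
eef_rot: [3.142, 0.0, -0.121]
contact_force: [-0.2, 0.0, 0.8]
finger_gap: 0.0196
grasp_force: 0.0
```

```bash
python3 to.py -218 -29 16 180; python3 look.py w3
```

```text
t 14.25 eef [ 0.4213 -0.0356  0.1051] [ 3.14155333e+00  1.42611023e-04 -1.20833814e-01] rack [-224.5  -29.8] F [-0.24  0.02  0.77] gap 0.01963231243896383
toolmove now [ 6.5 -0.8 89.1] after turn [ 6.5 -0.8 89.1] turn tz 0.0053534913658150884
img (98, 290, 160, 72) rack [[-294.0, 107.5999984741211], [-263.79998779296875, 1.899999976158142], [-225.6999969482422, 12.800000190734863], [-255.89999389648438, 118.5]] ((-259.83966064453125, 60.19947052001953), (39.65392303466797, 109.98221588134766), 15.935401916503906)
img (278, 77, 85, 125) rack [[-190.6999969482422, -9.0], [-190.5, -51.400001525878906], [-127.5, -51.099998474121094], [-127.69999694824219, -8.699999809265137]] ((-159.07948303222656, -30.036163330078125), (62.99890899658203, 42.362796783447266), 0.26627683639526367)
```

View pics/w3.png

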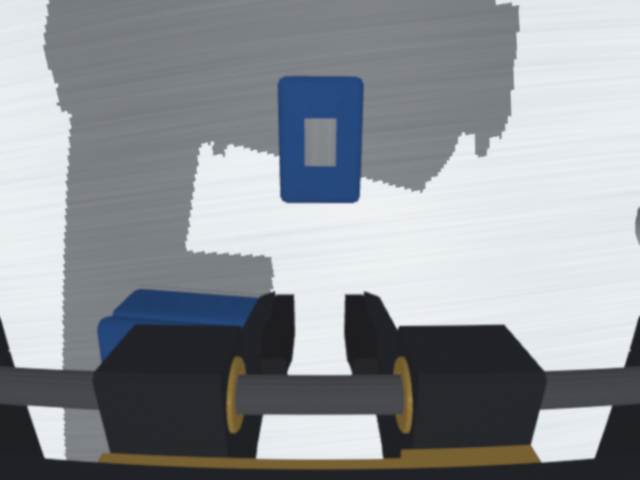

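The wrist view shows the tin at (320,140), at rack (-159,-30) with yaw 0.3°, lined up with gap 3. Descending behind it.

drive_tool:
  plan:
    - [8,[3,0,5],[0,0,0.005]]
    - [8,[3,0,12],[0,0,0]]
    - [8,[0,0,16],[0,0,0]]
    - [8,[0,0,16],[0,0,0]]
    - [8,[0,0,14],[0,0,0]]
    - [8,[0,0,11],[0,0,0]]
    - [8,[0,0,8],[0,0,0]]
    - [8,[0,0,5],[0,0,0]]
    - [8,[0,0,2],[0,0,0]]
    - [8,[0,0,0],[0,0,0]]

```text
t: 15.3
eef_pos: [0.4273, -0.037, 0.0161]
eef_rot: [3.142, -0.0, -0.123]
contact_force: [0.2, -0.3, -1.0]
finger_gap: 0.0081
grasp_force: 0.0
```

drive_tool:
  plan:
    - [8,[5,0,0],[0,0,0]]
    - [8,[6,0,0],[0,0,0]]
    - [8,[6,0,0],[0,0,0]]
    - [8,[8,0,0],[0,0,0]]
    - [8,[8,0,0],[0,0,0]]
    - [8,[8,0,0],[0,0,0]]
    - [8,[8,0,0],[0,0,0]]
    - [8,[8,0,0],[0,0,0]]
    - [8,[7,0,0],[0,0,0]]
    - [8,[4,0,0],[0,0,0]]

```text
t: 16.3
eef_pos: [0.4955, -0.0455, 0.0161]
eef_rot: [3.141, -0.0, -0.123]
contact_force: [-1.6, -0.3, 1.4]
finger_gap: 0.008
grasp_force: 1.0
```

```bash
python3 to.py -50 -29 16 180; python3 look.py w4
```

```text
t 16.3 eef [ 0.4955 -0.0455  0.0161] [ 3.14147879e+00 -4.83165330e-04 -1.23149128e-01] rack [-149.6  -30.4] F [-1.58 -0.28  1.36] gap 0.008024559937372186
toolmove now [99.6 -1.   0.1] after turn [99.6 -1.4  0.1] turn tz 0.003038177357749916
img (247, 120, 141, 197) rack [[-137.10000610351562, -8.800000190734863], [-137.0, -50.900001525878906], [-72.69999694824219, -50.70000076293945], [-72.80000305175781, -8.699999809265137]] ((-104.8925552368164, -29.7877197265625), (64.2669906616211, 42.022029876708984), 0.12248170375823975)
```

View pics/w4.png

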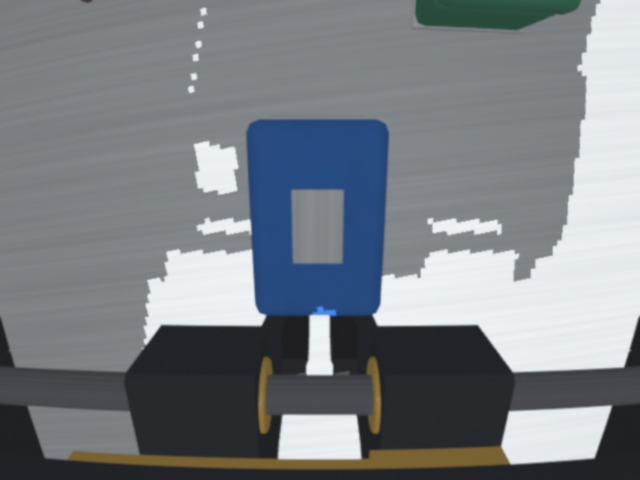

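The tin stays square against the fingers at (317,215), on the gap centre line (y=-29.8), with green at the top right (490,10). I'll push on into the mouth.

drive_tool:
  plan:
    - [8,[5,0,0],[0,0,0]]
    - [8,[6,0,0],[0,0,0]]
    - [8,[6,0,0],[0,0,0]]
    - [8,[6,0,0],[0,0,0]]
    - [8,[6,0,0],[0,0,0]]
    - [8,[6,0,0],[0,0,0]]
    - [8,[6,0,0],[0,0,0]]
    - [8,[6,0,0],[0,0,0]]
    - [8,[5,0,0],[0,0,0]]
    - [8,[3,0,0],[0,0,0]]

```text
t: 17.35
eef_pos: [0.5497, -0.0522, 0.0161]
eef_rot: [3.142, -0.0, -0.123]
contact_force: [-1.3, -0.0, 0.7]
finger_gap: 0.0078
grasp_force: 0.8
```

```bash
python3 to.py -50 -29 16 180; python3 look.py w5
```

```text
t 17.35 eef [ 0.5497 -0.0522  0.0161] [ 3.14156415e+00 -1.78015907e-04 -1.23177893e-01] rack [-95.  -30.1] F [-1.32 -0.05  0.66] gap 0.007849409934828354
toolmove now [45.  -1.   0.1] after turn [45.  -1.1  0.1] turn tz 0.0030094119120871454
img (248, 159, 139, 157) rack [[-82.0999984741211, -8.699999809265137], [-82.0, -50.70000076293945], [-29.5, -50.599998474121094], [-29.600000381469727, -8.600000381469727]] ((-55.778846740722656, -29.658781051635742), (52.519474029541016, 42.021697998046875), 0.15770378708839417)
```

View pics/w5.png

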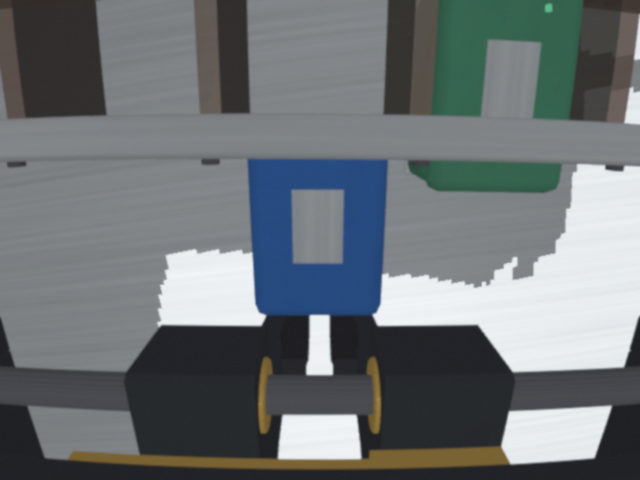

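The tin (317,235) is under the rail, midway between the fins at u≈208 and 425. I'll push home, slowing near the end.

drive_tool:
  plan:
    - [8,[4,0,0],[0,0,0]]
    - [8,[6,0,0],[0,0,0]]
    - [8,[6,0,0],[0,0,0]]
    - [8,[6,0,0],[0,0,0]]
    - [8,[6,0,0],[0,0,0]]
    - [8,[5,0,0],[0,0,0]]
    - [8,[4,0,0],[0,0,0]]
    - [8,[2,0,0],[0,0,0]]
    - [8,[1,0,0],[0,0,0]]
    - [8,[0,0,0],[0,0,0]]

```text
t: 18.4
eef_pos: [0.5891, -0.0571, 0.0162]
eef_rot: [3.142, -0.0, -0.123]
contact_force: [-0.2, -0.1, 0.3]
finger_gap: 0.0082
grasp_force: 0.0
```

drive_tool:
  plan:
    - [8,[0.5,0,0],[0,0,0]]
    - [8,[0.5,0,0],[0,0,0]]
    - [8,[0.5,0,0],[0,0,0]]
    - [8,[0.5,0,0],[0,0,0]]
    - [8,[0.5,0,0],[0,0,0]]
    - [8,[0.5,0,0],[0,0,0]]
    - [8,[0.3,0,0],[0,0,0]]
    - [8,[0.2,0,0],[0,0,0]]
    - [8,[0,0,0],[0,0,0]]
    - [8,[0,0,0],[0,0,0]]

```text
t: 19.4
eef_pos: [0.5924, -0.0575, 0.0162]
eef_rot: [3.142, -0.0, -0.123]
contact_force: [-1.7, 0.6, 2.4]
finger_gap: 0.0081
grasp_force: 0.9
```

```bash
python3 to.py -50 -29 16 180
```

```text
t 19.4 eef [ 0.5924 -0.0575  0.0162] [ 3.14156726e+00 -3.50647051e-06 -1.23195505e-01] rack [-52. -30.] F [-1.75  0.62  2.44] gap 0.008071386054757193
toolmove now [ 2.  -1.   0.2] after turn [ 2.  -1.   0.2] turn tz 0.0029917995760229132
```

drive_tool:
  plan:
    - [8,[0.5,0,0],[0,0,0]]
    - [8,[0.5,0,0],[0,0,0]]
    - [8,[0.5,0,0],[0,0,0]]
    - [8,[0.5,0,0],[0,0,0]]
    - [8,[0.3,0,0],[0,0,0]]
    - [8,[0.2,0,0],[0,0,0]]
    - [8,[0,0,0],[0,0,0]]
    - [8,[0,0,0],[0,0,0]]
    - [8,[0,0,0],[0,0,0]]
    - [8,[0,0,0],[0,0,0]]

```text
t: 20.4
eef_pos: [0.5938, -0.0576, 0.0162]
eef_rot: [-3.142, 0.003, -0.123]
contact_force: [-7.9, -0.2, 6.1]
finger_gap: 0.0081
grasp_force: 4.0
```

```bash
python3 to.py -50 -29 16 180; python3 look.py w6
```

```text
t 20.4 eef [ 0.5938 -0.0576  0.0162] [-3.14155384e+00  2.78240562e-03 -1.23079370e-01] rack [-50.6 -30. ] F [-7.91 -0.21  6.07] gap 0.008118757220907985
toolmove now [ 0.6 -1.   0.2] after turn [ 0.6 -1.   0.2] turn tz 0.00310793521662589
img (258, 308, 119, 9) rack [[-38.0, -9.300000190734863], [-37.900001525878906, -49.5], [-34.79999923706055, -49.5], [-35.0, -9.300000190734863]] ((-36.4202995300293, -29.403043746948242), (3.0073843002319336, 40.13551330566406), 0.19277960062026978)
img (246, 120, 143, 148) rack [[-20.0, -8.100000381469727], [-19.899999618530273, -50.900001525878906], [26.399999618530273, -50.79999923706055], [26.299999237060547, -8.0]] ((3.1963253021240234, -29.456409454345703), (46.343406677246094, 42.802757263183594), 0.12548476457595825)
```

Force has risen to 8 N at the expected spot: it's against the back wall. One small nudge, then straight back and up.

drive_tool:
  plan:
    - [8,[0.5,0,0],[0,0,0]]
    - [8,[0,0,0],[0,0,0]]
    - [8,[-2,0,0],[0,0,0]]
    - [8,[-8,0,0],[0,0,0]]
    - [8,[-15,0,0],[0,0,0]]
    - [8,[-15,0,0],[0,0,0]]
    - [8,[-10,0,-10],[0,0,0]]
    - [8,[0,0,-25],[0,0,0]]
    - [8,[0,0,-25],[0,0,0]]
    - [8,[0,0,-15],[0,0,0]]

```text
t: 21.45
eef_pos: [0.5464, -0.0519, 0.0937]
eef_rot: [3.141, -0.004, -0.123]
contact_force: [0.5, -0.2, 0.1]
finger_gap: 0.008
grasp_force: 0.0
```

drive_tool:
  plan:
    - [8,[-10,0,-10],[0,0,0]]
    - [8,[-15,0,-15],[0,0,0]]
    - [8,[-15,0,-15],[0,0,0]]
    - [8,[-10,0,-10],[0,0,0]]
    - [8,[0,0,0],[0,0,0]]
    - [8,[0,0,0],[0,0,0]]
    - [8,[0,0,0],[0,0,0]]
    - [8,[0,0,0],[0,0,0]]
    - [8,[0,0,0],[0,0,0]]
    - [8,[0,0,0],[0,0,0]]

```text
t: 22.45
eef_pos: [0.4962, -0.0455, 0.1408]
eef_rot: [-3.141, 0.0, -0.123]
contact_force: [-0.3, 0.3, -0.5]
finger_gap: 0.0083
grasp_force: 0.0
```

```bash
python3 to.py -50 -29 16 180; python3 look.py w7
```

```text
t 22.45 eef [ 0.4962 -0.0455  0.1408] [-3.14146264e+00  4.97659364e-04 -1.23168573e-01] rack [-148.9  -30.3] F [-0.35  0.34 -0.45] gap 0.008300242466697767
toolmove now [ 98.9  -1.  124.8] after turn [ 98.9  -1.3 124.8] turn tz 0.003018731859615542
img (282, 37, 74, 29) rack [[-42.20000076293945, -8.699999809265137], [-42.20000076293945, -50.599998474121094], [-26.899999618530273, -50.599998474121094], [-27.0, -8.699999809265137]] ((-34.57953643798828, -29.692737579345703), (15.27303695678711, 41.90227127075195), 0.035022277384996414)
```

View pics/w7.png

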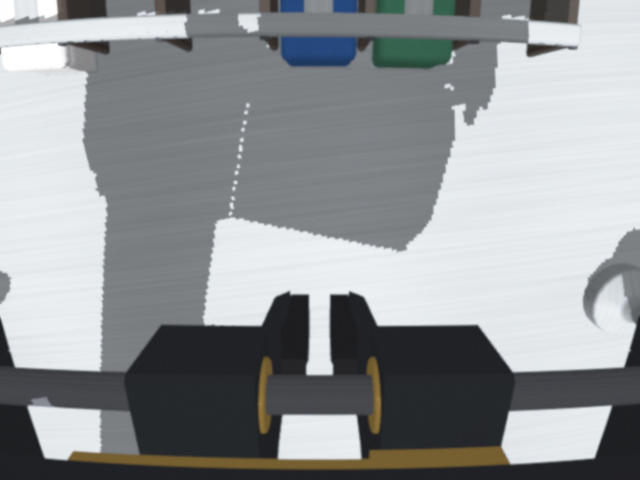

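The blue tin (318,50) sits flush with green (412,50), in the third gap from the grinder's end, and the arm is clear.

```bash
python3 -c "
from rig import ticket;print(ticket.job_done())"
```

```text
the job is handed in; nothing more can be done
None
```

The small blue tin is fully home against the back wall of the third gap from the grinder's end, after the closed fingertips ran along the rail from gap one to gap three; the job was handed in at about 22.5 s with the arm clear.

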